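# Zero the bench tester with its push-on terminator

### The job

Zero the tester: on the keypad push the round key all the way down and let it up, then the long bar key likewise, one at a time and leaving the square key alone. Then take the square-bodied terminator, push it straight onto the tester's tilted connector until its bead snaps past the three spring rollers, and keep pushing so that the spring ring inside stays nearly fully down; finish while still holding it pressed there. Leave the other things on the bench where they are.

Things in the scene. Friction and masses are not known exactly. Their poses are not given: they have to be found in the camera images.
- tester: white wedge-shaped bench unit, 130 x 130 mm, fixed, its grey panel sloping down towards the tester's own -x at 25 degrees, panel centre 60 mm above the bench, upper edge 88 mm. Origin on the bench under the panel centre, x up the slope (horizontally), z up. The connector stands in the middle of the panel.
- nipple: the tilted connector, fixed to the tester square to its panel: a 12 mm steel stem with domed tip on a 62 mm round base. Origin on the stem's axis 18 mm above the panel, level with the top of the spring ring when that is up; z points out along the stem, leaning 25 degrees from vertical towards the tester's -x. Stem tip at z = +11 mm.
- rollers (a point): point on the stem's axis at nipple z = +5 mm, amid three posts (outer radius 33 mm, tops at z = +9 mm) with 8 mm steel balls as spring rollers that leave a 29.6 mm circle. The terminator's bead spreads them (push up to about 9 N) and is past them, with a snap, when its rim is at nipple z = -4 mm. Let go, it would rest with the ring only about 3 mm down.
- ring (a joint): brass spring ring of 27 mm round the foot of the stem: 0 = up, grows as it is pushed down along the stem, stop at 0.011 m. Spring: 3 N at the start, 14 N at the stop. The terminator's rim pushes it. The ring counts as held down from 0.0065 m.
- terminator: loose push-on terminator, 0.08 to 0.16 kg, standing on its rim. Aluminium body 30 x 30 mm square, 24 to 66 mm above the rim; below it a round steel socket, 26 mm thick, with a 34 mm bead 0.5 to 6.5 mm above the rim. Bore 16 mm wide, 24 mm deep, open at the rim, goes over the stem. Origin: centre of the rim; z along its axis towards the body, x and y square to the body's flats.
- keypad: low grey box 85 x 180 x 34 mm with black top and three white keys in a row, fixed. Origin under its centre on the bench, z up, keys in a row along its y axis.
- key_round_top (a point): middle of the top of the round key, 22 mm in diameter, 46 mm above the bench and 12 mm proud of the keypad; at keypad y = -58 mm
- key_square_top (a point): middle of the top of the square key, 22 x 22 mm, in the middle of the keypad; not to be pressed
- key_bar_top (a point): middle of the top of the bar key, 44 mm (keypad x) by 14 mm, 46 mm above the bench; at keypad y = +58 mm
- key_round (a joint): round key: 0 up, 0.006 m fully down; spring 1.5 N at the start, 4.5 N fully down; counts as pressed from 0.0045 m
- key_square (a joint): square key, as the round one
- key_bar (a joint): bar key, as the round one
- adapter: bystander: round-bodied adapter, standing, 34 mm thick and 60 mm high, no bead; origin under its foot
- tin: bystander: flat steel tin, 36 mm across, 22 mm high; origin under its foot
- paint_jar: bystander: little paint jar, 34 mm across, 45 mm high; origin under its foot
- loco: bystander: black model locomotive, 90 x 30 x 53 mm; origin under its middle
- sprue: bystander: flat black frame of kit parts, 165 x 115 x 5 mm; origin under its middle
- screwdriver: bystander: screwdriver lying flat; origin under its middle
Not all that is in view belongs to the job. What is shaped like the keypad but red is not meant.

How it is judged:
On the way, in this order (a step that is already met when the one before it is completed fails the run):
1. the round key is pressed down (value of joint key_round above 0.0045 m and value of joint key_bar below 0.002 m), for 0.05 s.
2. the round key is up again and the bar key is pressed down (value of joint key_bar above 0.0045 m and value of joint key_round below 0.002 m), for 0.05 s.
3. the terminator, square to the connector, is past the spring rollers and no key is down (z of terminator in the frame of nipple below -0.0042 m and distance between terminator and nipple below 0.015 m and angle between the z axis of terminator and the z axis of nipple, either way round below 0.12 rad and value of joint each of key_bar, key_round below 0.002 m), for 0.2 s.
At the end, for the whole second after the job is handed in: The terminator sits on the tester's connector, past the rollers, within 0.12 rad of the stem's direction and at rest; the robot's fingers still hold it and keep the ring pushed down by at least 6.5 of its 11 mm; both keys are up (value of joint ring above 0.0065 m and contact force between terminator and ring above 4 N and contact force between the fingers and terminator above 3 N and angle between the z axis of terminator and the z axis of nipple, either way round below 0.12 rad and z of terminator in the frame of nipple below -0.0055 m and distance between terminator and nipple below 0.015 m and linear speed of terminator below 0.02 m/s and value of joint each of key_bar, key_round below 0.002 m); the arm keeps its last pose, push and grip.
It fails at once if the square key is pressed (value of joint key_square above 0.003 m).
It fails at once if both working keys are down together (value of joint each of key_round, key_bar above 0.003 m).
It fails at once if a bystander is shifted by more than 3 cm (distance of any of adapter, tin, paint_jar, loco, sprue, screwdriver from where it was at the start of the episode above 0.03 m).
It also fails if it takes over 51 s, if anything falls off the work surface, if the arm or the gripper's body presses on something with over 40 N, if the wrist force passes 120 N, or if a joint passes its speed limit or range.

### The arm

A 7-joint arm with a two-finger parallel gripper is mounted at the origin on the work surface. World frame = base frame: x ahead of the robot, y to its left, z up, the work surface at z = 0. Lengths are in m, angles in rad, forces in N, time in s.
With the tool pointing down it reaches from about 0.4 to 0.9 m from the base axis. Payload 5.6 kg.
Tool frame: the origin (TCP) lies on the front face of the gripper's body, between the roots of the fingers; the fingertips stand 88 mm ahead of it and the grasp point (between the pads) lies 69 mm ahead of it; z points along the fingers, y is the line along which they close (so a half turn about z gives the same grasp; the last joint's range is limited). The gripper opens to 92 mm and grips with 3 to 60 N. Pads are 20 mm wide; open, the fingers measure 128 mm over their backs; the gripper's body (75 mm by 189 mm) begins 69 mm behind the grasp point.
Start: joints at [-0.043, 0.468, -0.012, 1.603, 0.006, 1.071, -0.056], TCP at [0.65, -0, 0.303] pointing down, gripper open.
Joint ranges: [-2.53, 2.53], [-0.31, 2.02], [-1.57, 1.55], [0.28, 2.44], [-1.29, 4.43], [0.15, 1.84], [-2.92, 2.92]. Speed limits (rad/s): [2.57, 2.57, 3.14, 3.14, 3.14, 3.14, 3.14].

### API

Orientations are given as a rotation vector (axis times angle).
In Python, from plant import ctrl gives the robot as it stands.
- The arm moves only by the tool carry_out, never from a script. Its argument "series" is a list of rows, each an object of numbers: "claw": the finger opening in m, from 0 to 0.0919; "tx", "ty", "tz": the shift along the tool's x, y, z in m; "rx", "ry", "rz": the turn, a rotation vector about the tool's x, y, z in rad. A call has 1 to 8 rows; each row is the pose to reach, as a shift and turn from the pose commanded when the call began, along the tool's axes at that moment; what a row does not reach only later rows make up. A row lasts 1/10 s, in which the tool goes at most 50 mm and 8.59 degrees, less where a joint would pass 70% of its speed; a pose out of reach is approached as far as the arm can. A call with a gripper value outside its range is refused whole. The fingers move at their own pace and stop on an object; "newtons" is the grip in N (left out, the last holds). Time passes only in rows, so rows that repeat a pose let the fingers close. It gives the time, the measured TCP pose, the force, the opening and the grip force at its end, in the units of the state.
- ctrl.sense(): the state, without advancing time (a new reading comes with each control period).
- ctrl.get_image(name): name is "scene" or "side" or "wrist"; returns (picture, depth): 400x640x3 uint8, red, green, blue; 400x640 float32, m along the optical axis (not along the pixel's ray), 0 where there is no reading.
- ctrl.camera_info(name): a dict with "fov_y" (degrees; the focal length in pixels is half the picture's height over the tangent of half this angle, whatever the lens; pixels are square), "cx", "cy" (the principal point, pixels), "dist" ([k1, k2, p1, p2, k3] as OpenCV has them; the pictures are not rectified), "eye" and "orientation" of the camera in the world; the wrist camera has in their place "hand_eye" (4x4, takes a point from camera to tool coordinates, whose origin is the TCP and whose axes are the flange's). Camera axes: x right, y up, looking along -z (the intrinsics and any distortion apply to the point x, -y, -z); pixel columns grow to the right and rows downward; lengths in m; the calibration is good to about 2 mm. A picture is of the moment at which its call begins: read the wrist's pose just before it. camera_info takes no time and is no camera call.
- ctrl.hand_in(): hands the job in; it is judged then, once.
The state is a dict: "t": time; "q": joint angles; "dq": joint speeds; "tau": joint torques, N m; "tcp_pos": TCP position; "orientation": TCP orientation; "contact_force": force on the tool from outside, world axes, zero at the start; "torque": the same for the moment, N m; "finger_gap": finger opening in m; "grip_force": force on a finger pad.
Only numpy, scipy, OpenCV 4.12 (cv2) and the standard library are available. Lean on these libraries where they do the work, as an engineer would, in place of code of your own. Each camera call takes 0.05 s, during which the arm holds its last target. There are 200 camera calls.

## Working session

There is one attempt and no reset: what is moved stays moved. The work goes in short steps, Python scripts to look and compute and a tool call to move; the robot and the scene stay as the last step left them, time stands still between calls to the robot, and variables do not carry over. Pictures are saved under pics/ and viewed, at most 10 in all, crops included, and the job is handed in when it is done.

Besides the shell and the picture viewer there is one more tool, called by a JSON object that holds its "op" and its "data", one argument or row to a line. carry_out: Moves the arm, as the interface text tells. Its arguments: {"type":"object","properties":{"series":{"type":"array"},"newtons":{"type":"number"}},"required":["series"]}

```bash
ls; mkdir -p pics
cat > h.py <<'E'
import numpy as np, cv2
from plant import ctrl
from scipy.spatial.transform import Rotation as R
def snap(name):
    s=ctrl.sense(); im,d=ctrl.get_image(name); return s,im,d
def cam(name,s=None):
    c=ctrl.camera_info(name)
    f=200/np.tan(np.radians(c['fov_y'])/2)
    K=np.array([[f,0,c['cx']],[0,f,c['cy']],[0,0,1.]])
    if 'hand_eye' in c:
        T=np.eye(4);T[:3,:3]=R.from_rotvec(s['orientation']).as_matrix();T[:3,3]=s['tcp_pos'];T=T@np.array(c['hand_eye'])
        Rm,e=T[:3,:3],T[:3,3]
    else:
        o=np.array(c['orientation']); Rm=o if o.shape==(3,3) else R.from_rotvec(o).as_matrix(); e=np.array(c['eye'])
    return K,np.array(c['dist'],float),Rm,e
def rays(C,px):
    K,D,Rm,e=C
    u=cv2.undistortPoints(np.array(px,float).reshape(-1,1,2),K,D).reshape(-1,2)
    v=np.c_[u[:,0],-u[:,1],-np.ones(len(u))]
    return v@Rm.T  # scaled so depth=1
def onz(C,px,z):
    v=rays(C,px); return C[3]+v*((z-C[3][2])/v[:,2])[:,None]
def pts(C,d):
    rr,cc=np.nonzero(d>0); 
    return C[3]+rays(C,np.c_[cc,rr])*d[rr,cc][:,None], rr,cc
def proj(C,P):
    K,D,Rm,e=C
    p=(np.atleast_2d(P)-e)@Rm; p=p*[1,-1,-1]
    return cv2.projectPoints(p,np.zeros(3),np.zeros(3),K,D)[0].reshape(-1,2)
E
python3 - <<'E'
from h import *
for n in ['scene','side','wrist']:
    s,im,d=snap(n); np.savez(f'{n}0.npz',im=im,d=d)
    cv2.imwrite(f'pics/{n}0.png',im[:,:,::-1]); c=ctrl.camera_info(n); print(n,c,(d>0).mean())
print(s)
E
```

```text
pics
scene {'fov_y': 52.26244248084049, 'cx': 324.8633384031339, 'cy': 207.7507294608445, 'dist': array([-0.02648894,  0.        ,  0.        ,  0.        ,  0.        ]), 'eye': array([ 1.11250203, -0.03171103,  1.18127123]), 'orientation': array([0.4408086 , 0.34627089, 1.31703352])} 0.99599609375
side {'fov_y': 56.392610665817465, 'cx': 322.77135128282947, 'cy': 205.3134396479498, 'dist': array([-0.02470645,  0.        ,  0.        ,  0.        ,  0.        ]), 'eye': array([ 0.224859  , -0.5887676 ,  0.66785412]), 'orientation': array([ 0.87692361, -0.15130741, -0.349877  ])} 0.9960390625
wrist {'fov_y': 70.12195263126324, 'cx': 318.54310548300293, 'cy': 195.70146206377328, 'dist': array([-0.01140578,  0.        ,  0.        ,  0.        ,  0.        ]), 'hand_eye': array([[-2.86334777e-04,  9.58558062e-01,  2.84897105e-01,
         8.11396134e-02],
       [ 9.99999956e-01,  2.97327902e-04,  4.66381437e-06,
        -2.85431898e-04],
       [-8.02373216e-05,  2.84897094e-01, -9.58558104e-01,
        -8.35488122e-02],
       [ 0.00000000e+00,  0.00000000e+00,  0.00000000e+00,
         1.00000000e+00]])} 0.99598046875
{'t': 0.1, 'q': array([-0.04301375,  0.46830736, -0.0116083 ,  1.60351472,  0.00601711,
        1.07141062, -0.05627998]), 'dq': array([-0.00290642,  0.00094177,  0.00016728, -0.00230951,  0.00070348,
       -0.00177059,  0.0012587 ]), 'tau': array([ 1.57556435e-03, -5.21645308e+01, -1.25145918e-02, -2.44365495e+01,
       -5.68165525e-02,  1.40885683e-02,  8.46384978e-05]), 'tcp_pos': array([ 6.49617603e-01, -4.88926395e-05,  3.01830616e-01]), 'orientation': array([-2.22072445e+00, -2.22068519e+00,  1.91976942e-03]), 'contact_force': array([ 0.26329074, -0.19452589, -0.48562505]), 'torque': array([0.01100291, 0.02973782, 0.05492528]), 'grip_force': 0.0, 'finger_gap': 0.09180490723569237}
```

View pics/scene0.png

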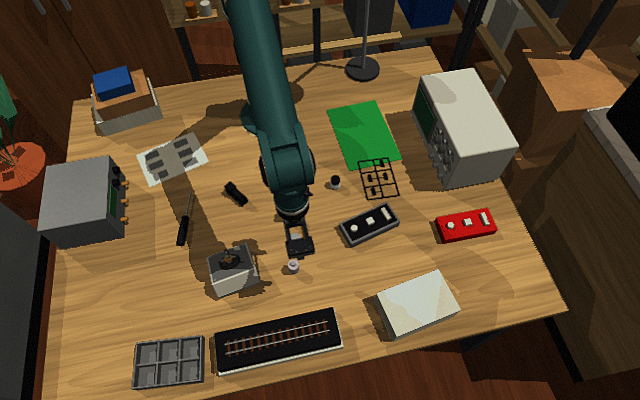

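View pics/side0.png

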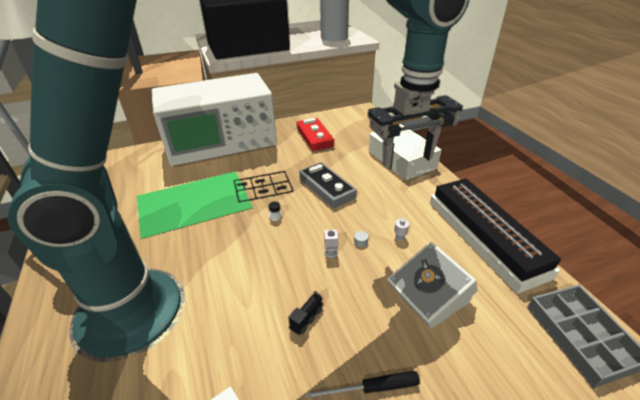

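Scene picture: grey keypad at (370,225), red decoy at (467,225), tester at (232,268). Side picture: terminator candidates are (331,243) (squarish, with neck), (401,229) (round?), tin (361,240) and jar (275,211); keypad at (328,185), tester stem at (428,275).

Run:
```python
from h import *
im=np.load('side0.npz')['im'][:,:,::-1]
a=cv2.resize(im[150:350,260:500],None,fx=2.5,fy=2.5,interpolation=cv2.INTER_CUBIC)
cv2.imwrite('pics/c1.png',a)
S=ctrl.sense()
for n,l in [('side',[(331,243),(401,229),(361,240),(275,211),(328,185),(428,275),(305,312)])]:
    d=np.load(n+'0.npz')['d'];C=cam(n,S)
    for p in l: print(p,(C[3]+rays(C,[p])*d[p[1],p[0]]).round(3))
```

```text
(331, 243) [[ 0.458 -0.018  0.049]]
(401, 229) [[ 0.638 -0.03   0.042]]
(361, 240) [[ 0.541 -0.009  0.021]]
(275, 211) [[0.371 0.161 0.034]]
(328, 185) [[0.543 0.216 0.034]]
(428, 275) [[ 0.592 -0.205  0.083]]
(305, 312) [[ 0.341 -0.168  0.041]]
```

View pics/c1.png

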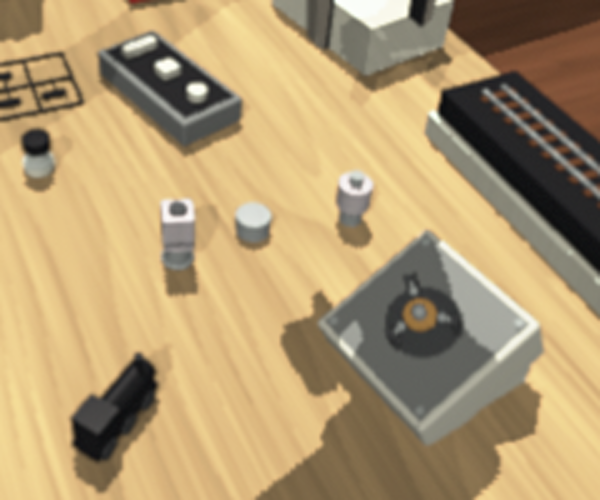

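View pics/wrist0.png

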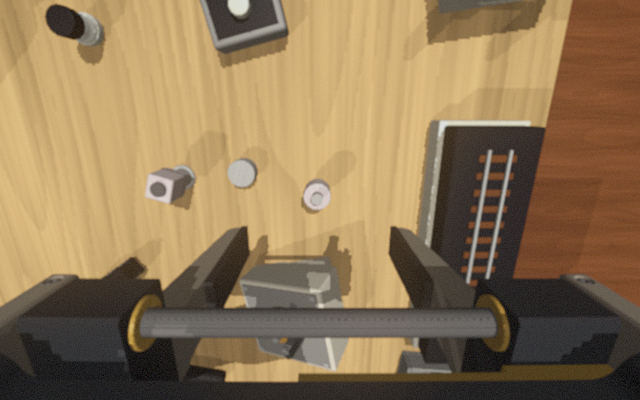

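The wanted terminator is the square-bodied one at side (331,243) (crop (178,225)). The one at (401,229) is the round adapter. The connector with its brass ring is at side (428,275). Next I measure the keypad, panel and terminator in both views.

```bash
cat > m1.py <<'E'
from h import *
S=ctrl.sense()
for n in ['side','scene']:
    z=np.load(n+'0.npz');im,d=z['im'].astype(int),z['d'];C=cam(n,S);P,rr,cc=pts(C,d)
    col=im[rr,cc]
    print('==',n)
    near=lambda x,y,r:np.hypot(P[:,0]-x,P[:,1]-y)<r
    # table
    m=near(0.5,0.07,0.05)&(P[:,2]<0.012); print('table z',np.median(P[m,2]))
    # keypad: white keys
    k=near(0.53,0.22,0.14)&(P[:,2]>0.03)&(P[:,2]<0.06)
    mask=np.zeros(d.shape,np.uint8); w=k&(col.min(1)>150); mask[rr[w],cc[w]]=255
    N,L,st,ce=cv2.connectedComponentsWithStats(mask)
    for i in range(1,N):
        if st[i,4]>8:
            q=L[rr,cc]==i
            print('key area',st[i,4],ce[i].round(1),'depth',np.median(P[q],0).round(4),'ray z.046',onz(C,[ce[i]],.046).round(4))
    b=k&(col.max(1)<70); q=P[b]; 
    (c,sz,a)=cv2.minAreaRect(q[:,:2].astype(np.float32)); print('black top',c,sz,a,np.median(q[:,2]))
    # panel
    t=near(0.60,-0.2,0.11)&(P[:,2]>0.02)&(P[:,2]<0.1); q=P[t]
    best=None;rng=np.random.default_rng(0)
    for _ in range(400):
        a=q[rng.choice(len(q),3,False)];nn=np.cross(a[1]-a[0],a[2]-a[0]);l=np.linalg.norm(nn)
        if l<1e-6: continue
        nn/=l
        if abs(nn[2])<.8: continue
        i=abs((q-a[0])@nn)<.0025
        if best is None or i.sum()>best.sum(): best=i
    c=q[best].mean(0);nn=np.linalg.svd(q[best]-c)[2][2];nn*=np.sign(nn[2])
    print('panel n',nn.round(4),'tilt',np.degrees(np.arccos(nn[2])).round(2),'az',np.degrees(np.arctan2(nn[1],nn[0])).round(2),'c',c,best.sum())
    (c2,sz,a)=cv2.minAreaRect(q[best][:,:2].astype(np.float32)); print('panel rect',c2,sz,a,'z at ctr',c[2]-(nn[:2]@(np.array(c2)-c[:2]))/nn[2])
    # brass
    tc=col[t]; br=(tc[:,0]-tc[:,2]>45)&best.__class__(True) if False else (tc[:,0]-tc[:,2]>45)
    h=(q-c)@nn; br&=(h>0.008)&(h<.03)
    if br.sum(): print('brass',br.sum(),q[br].mean(0),np.median(h[br]))
    s=h>0.022; print('tip pts',s.sum(),h.max(), q[h>h.max()-.004].mean(0))
    # terminator
    t=near(0.465,-0.015,0.045)&(P[:,2]>0.055);q=P[t]
    if len(q): 
        (c2,sz,a)=cv2.minAreaRect(q[:,:2].astype(np.float32)); print('term top',len(q),c2,sz,a,q[:,2].max(),np.median(q[:,2]))
E
python3 m1.py
```

```text
== side
table z 7.653011209907135e-05
key area 43 [315.4 167. ] depth [0.5366 0.3013 0.0463] ray z.046 [[0.5364 0.3013 0.046 ]]
key area 41 [326.3 176. ] depth [0.5494 0.2459 0.0456] ray z.046 [[0.5494 0.2447 0.046 ]]
key area 37 [338.4 185.5] depth [0.5648 0.1895 0.045 ] ray z.046 [[0.5639 0.1886 0.046 ]]
black top (0.5507639050483704, 0.24627521634101868) (0.06547415256500244, 0.15986403822898865) 14.985994338989258 0.035031848690289635
panel n [-0.4162 -0.0639  0.907 ] tilt 24.9 az -171.27 c [ 0.60144701 -0.20407877  0.06031151] 2868
panel rect (0.6024490594863892, -0.2009587436914444) (0.11847501248121262, 0.13006435334682465) 9.97728443145752 z at ctr 0.06099109076954506
brass 100 [ 0.59427254 -0.2030612   0.07596998] 0.017011546188666772
tip pts 119 0.029338136615567938 [ 0.58792021 -0.19946842  0.08378117]
term top 158 (0.46100619435310364, -0.005877314135432243) (0.031429730355739594, 0.030263012275099754) 68.42819213867188 0.07116689915094954 0.06613062019687843
== scene
table z -0.00034641171150529004
key area 37 [385.7 213.2] depth [0.542  0.3012 0.0458] ray z.046 [[0.5418
[... 166 characters left out ...]
z.046 [[0.568  0.1892 0.046 ]]
black top (0.5571898818016052, 0.24249030649662018) (0.07970401644706726, 0.1749689280986786) 13.753802299499512 0.03445846128015839
panel n [-0.4087 -0.0848  0.9087] tilt 24.67 az -168.27 c [ 0.61483019 -0.20193198  0.06512207] 897
panel rect (0.607495129108429, -0.19998309016227722) (0.11731820553541183, 0.12627336382865906) 10.100399017333984 z at ctr 0.06200512348827346
brass 28 [ 0.6020722  -0.20075623  0.07687164] 0.01586437350561939
tip pts 48 0.02976140945219241 [ 0.59748249 -0.20262336  0.08698068]
term top 1976 (0.46448227763175964, -0.010336469858884811) (0.0895354151725769, 0.08003612607717514) 3.773109197616577 0.7185645542433649 0.6837352290140792
```

{"op": "carry_out", "data": {
  "series": [
    {"claw":0,"tx":0.189,"ty":-0.083,"tz":0.08},
    {"claw":0,"tx":0.189,"ty":-0.083,"tz":0.08},
    {"claw":0,"tx":0.189,"ty":-0.083,"tz":0.08},
    {"claw":0,"tx":0.189,"ty":-0.083,"tz":0.08},
    {"claw":0,"tx":0.189,"ty":-0.083,"tz":0.08},
    {"claw":0,"tx":0.189,"ty":-0.083,"tz":0.08},
    {"claw":0,"tx":0.189,"ty":-0.083,"tz":0.08}
  ],
  "newtons": 10
}}

```text
invalid input
```

```bash
cat > m2.py <<'E'
from h import *
s,im,d=snap('wrist');C=cam('wrist',s);print(s['t'],s['tcp_pos'],s['orientation'],s['finger_gap'],s['contact_force'])
np.savez('w1.npz',im=im,d=d);cv2.imwrite('pics/w1.png',im[:,:,::-1])
P,rr,cc=pts(C,d);col=im[rr,cc].astype(int)
k=(np.hypot(P[:,0]-.553,P[:,1]-.245)<.11)&(P[:,2]>.042)&(P[:,2]<.05)
mask=np.zeros(d.shape,np.uint8); w=k; mask[rr[w],cc[w]]=255
N,L,st,ce=cv2.connectedComponentsWithStats(mask)
for i in range(1,N):
    if st[i,4]>30:
        q=P[L[rr,cc]==i]; print('key',st[i,4],ce[i].round(1),np.median(q[:,2]),cv2.minAreaRect(q[:,:2].astype(np.float32)),onz(C,[ce[i]],.046).round(4))
E
python3 m2.py
```

```text
0.15 [ 6.49690990e-01 -6.68509594e-05  3.01989671e-01] [-2.22096787e+00 -2.22072491e+00  1.57252835e-03] 0.09183682091754992 [ 0.03592904 -0.37315147  0.40367064]
key 275 [238.8   6.8] 0.047334701464492035 ((0.5658880472183228, 0.18504251539707184), (0.019957873970270157, 0.014008032158017159), 0.7149983644485474) [[0.5659 0.1858 0.046 ]]
```

{"op": "carry_out", "data": {
  "series": [
    {"claw":0.0,"tx":0.189,"ty":-0.083,"tz":0.08,"rx":0,"ry":0,"rz":0},
    {"claw":0.0,"tx":0.189,"ty":-0.083,"tz":0.08,"rx":0,"ry":0,"rz":0},
    {"claw":0.0,"tx":0.189,"ty":-0.083,"tz":0.08,"rx":0,"ry":0,"rz":0},
    {"claw":0.0,"tx":0.189,"ty":-0.083,"tz":0.08,"rx":0,"ry":0,"rz":0},
    {"claw":0.0,"tx":0.189,"ty":-0.083,"tz":0.08,"rx":0,"ry":0,"rz":0},
    {"claw":0.0,"tx":0.189,"ty":-0.083,"tz":0.08,"rx":0,"ry":0,"rz":0}
  ],
  "newtons": 10
}}

```text
t: 0.8
tcp_pos: [0.5644, 0.1929, 0.2212]
orientation: [-2.212, -2.227, 0.003]
contact_force: [0.5, -0.6, 0.8]
finger_gap: 0.046
grip_force: 0.0
```

```bash
python3 m2.py
```

```text
0.8 [0.56442363 0.19294606 0.22121543] [-2.21172228 -2.22688358  0.00317249] 0.046042870979961105 [ 0.48066387 -0.62919826  0.81546743]
key 893 [288.4  77.9] 0.047337753409381844 ((0.5372840762138367, 0.30112311244010925), (0.04392050951719284, 0.013503830879926682), 13.976934432983398) [[0.5373 0.301  0.046 ]]
key 603 [305.4 144.4] 0.04734956927879097 ((0.5512229800224304, 0.2450779676437378), (0.022009456530213356, 0.022055095061659813), 14.014869689941406) [[0.5513 0.2454 0.046 ]]
key 393 [320.5 203.6] 0.047210831838308376 ((0.565424919128418, 0.1892877221107483), (0.020430276170372963, 0.020112410187721252), 89.7363510131836) [[0.5654 0.1895 0.046 ]]
```

{"op": "carry_out", "data": {
  "series": [
    {"claw":0,"tx":0,"ty":0,"tz":0.04,"rx":0,"ry":0,"rz":0},
    {"claw":0,"tx":0,"ty":0,"tz":0.05,"rx":0,"ry":0,"rz":0},
    {"claw":0,"tx":0,"ty":0,"tz":0.06,"rx":0,"ry":0,"rz":0},
    {"claw":0,"tx":0,"ty":0,"tz":0.07,"rx":0,"ry":0,"rz":0},
    {"claw":0,"tx":0,"ty":0,"tz":0.078,"rx":0,"ry":0,"rz":0},
    {"claw":0,"tx":0,"ty":0,"tz":0.084,"rx":0,"ry":0,"rz":0},
    {"claw":0,"tx":0,"ty":0,"tz":0.084,"rx":0,"ry":0,"rz":0}
  ]
}}

```text
t: 1.55
tcp_pos: [0.5668, 0.1888, 0.1381]
orientation: [-2.221, -2.221, 0.001]
contact_force: [-0.2, -0.1, -0.1]
finger_gap: 0.0003
grip_force: 0.0
```

{"op": "carry_out", "data": {
  "series": [
    {"claw":0,"tx":0,"ty":-0.001,"tz":0.005,"rx":0,"ry":0,"rz":0},
    {"claw":0,"tx":0,"ty":-0.001,"tz":0.008,"rx":0,"ry":0,"rz":0},
    {"claw":0,"tx":0,"ty":-0.001,"tz":0.0105,"rx":0,"ry":0,"rz":0},
    {"claw":0,"tx":0,"ty":-0.001,"tz":0.0105,"rx":0,"ry":0,"rz":0},
    {"claw":0,"tx":0,"ty":-0.001,"tz":0.0105,"rx":0,"ry":0,"rz":0}
  ]
}}

```text
t: 2.05
tcp_pos: [0.5665, 0.1892, 0.1288]
orientation: [2.221, 2.221, 0.002]
contact_force: [0.3, 0.5, 3.8]
finger_gap: 0.0003
grip_force: 2.1
```

{"op": "carry_out", "data": {
  "series": [
    {"claw":0,"tx":0,"ty":0,"tz":0.0015,"rx":0,"ry":0,"rz":0},
    {"claw":0,"tx":0,"ty":0,"tz":0.003,"rx":0,"ry":0,"rz":0},
    {"claw":0,"tx":0,"ty":0,"tz":0.003,"rx":0,"ry":0,"rz":0}
  ]
}}

```text
t: 2.35
tcp_pos: [0.5666, 0.1893, 0.1282]
orientation: [2.221, 2.221, 0.002]
contact_force: [-6.4, -2.6, 23.7]
finger_gap: 0.0003
grip_force: 11.9
```

{"op": "carry_out", "data": {
  "series": [
    {"claw":0,"tx":0,"ty":0,"tz":-0.03,"rx":0,"ry":0,"rz":0},
    {"claw":0,"tx":0,"ty":0,"tz":-0.035,"rx":0,"ry":0,"rz":0},
    {"claw":0,"tx":0.04,"ty":-0.01,"tz":-0.035,"rx":0,"ry":0,"rz":0},
    {"claw":0,"tx":0.08,"ty":-0.02,"tz":-0.035,"rx":0,"ry":0,"rz":0},
    {"claw":0,"tx":0.112,"ty":-0.028,"tz":-0.035,"rx":0,"ry":0,"rz":0},
    {"claw":0,"tx":0.112,"ty":-0.028,"tz":-0.025,"rx":0,"ry":0,"rz":0},
    {"claw":0,"tx":0.112,"ty":-0.028,"tz":-0.015,"rx":0,"ry":0,"rz":0},
    {"claw":0,"tx":0.112,"ty":-0.028,"tz":-0.014,"rx":0,"ry":0,"rz":0}
  ]
}}

```text
t: 3.15
tcp_pos: [0.5374, 0.2987, 0.1367]
orientation: [2.223, 2.219, -0.007]
contact_force: [-0.6, -0.5, 0.1]
finger_gap: 0.0005
grip_force: 0.0
```

{"op": "carry_out", "data": {
  "series": [
    {"claw":0,"tx":0,"ty":0,"tz":0.007,"rx":0,"ry":0,"rz":0},
    {"claw":0,"tx":0,"ty":0,"tz":0.01,"rx":0,"ry":0,"rz":0},
    {"claw":0,"tx":0,"ty":0,"tz":0.0125,"rx":0,"ry":0,"rz":0},
    {"claw":0,"tx":0,"ty":0,"tz":0.0135,"rx":0,"ry":0,"rz":0},
    {"claw":0,"tx":0,"ty":0,"tz":0.0135,"rx":0,"ry":0,"rz":0}
  ]
}}

```text
t: 3.65
tcp_pos: [0.5387, 0.2993, 0.1283]
orientation: [2.223, 2.218, -0.002]
contact_force: [-5.7, -7.1, 20.1]
finger_gap: 0.0004
grip_force: 9.9
```

{"op": "carry_out", "data": {
  "series": [
    {"claw":0,"tx":0,"ty":0,"tz":-0.05,"rx":0,"ry":0,"rz":0},
    {"claw":0,"tx":0,"ty":0,"tz":-0.1,"rx":0,"ry":0,"rz":0},
    {"claw":0.09,"tx":0,"ty":0,"tz":-0.15,"rx":0,"ry":0,"rz":0},
    {"claw":0.09,"tx":-0.05,"ty":0,"tz":-0.17,"rx":0,"ry":0,"rz":0},
    {"claw":0.09,"tx":-0.1,"ty":0,"tz":-0.17,"rx":0,"ry":0,"rz":0},
    {"claw":0.09,"tx":-0.15,"ty":0,"tz":-0.17,"rx":0,"ry":0,"rz":0},
    {"claw":0.09,"tx":-0.2,"ty":0,"tz":-0.17,"rx":0,"ry":0,"rz":0},
    {"claw":0.09,"tx":-0.25,"ty":0,"tz":-0.17,"rx":0,"ry":0,"rz":0}
  ]
}}

```text
t: 4.45
tcp_pos: [0.5377, 0.052, 0.296]
orientation: [2.222, 2.22, 0.001]
contact_force: [0.7, -0.3, -0.1]
finger_gap: 0.0463
grip_force: 0.0
```

{"op": "carry_out", "data": {
  "series": [
    {"claw":0.09,"tx":-0.05,"ty":-0.04,"tz":0,"rx":0,"ry":0,"rz":0},
    {"claw":0.09,"tx":-0.07,"ty":-0.05,"tz":0,"rx":0,"ry":0,"rz":0},
    {"claw":0.09,"tx":-0.07,"ty":-0.05,"tz":0,"rx":0,"ry":0,"rz":0},
    {"claw":0.09,"tx":-0.07,"ty":-0.05,"tz":0,"rx":0,"ry":0,"rz":0}
  ]
}}

```text
t: 4.85
tcp_pos: [0.4881, -0.0161, 0.2961]
orientation: [2.224, 2.218, 0.002]
contact_force: [0.4, 1.5, -0.1]
finger_gap: 0.0783
grip_force: 0.0
```

```bash
cat > m3.py <<'E'
from h import *
s,im,d=snap('wrist');C=cam('wrist',s);print(s['t'],s['tcp_pos'],s['orientation'],s['finger_gap'],s['contact_force'])
np.savez('w2.npz',im=im,d=d);cv2.imwrite('pics/w2.png',im[:,:,::-1])
P,rr,cc=pts(C,d)
for x0,y0 in [(.463,-.01)]:
    for lo,hi in [(.062,.072),(.022,.06),(.0,.016)]:
        k=(np.hypot(P[:,0]-x0,P[:,1]-y0)<.04)&(P[:,2]>lo)&(P[:,2]<hi)
        q=P[k]
        if k.sum()>20: print(lo,k.sum(),np.median(q[:,2]),cv2.minAreaRect(q[:,:2].astype(np.float32)))
E
python3 m3.py
```

```text
4.85 [ 0.48808373 -0.01610912  0.29611346] [2.22354316e+00 2.21829433e+00 1.91774659e-03] 0.07827053268293845 [ 0.42929667  1.54124437 -0.0781696 ]
0.062 702 0.06768492526754427 ((0.46278610825538635, -0.005012113600969315), (0.03058498166501522, 0.029920991510152817), 72.3019027709961)
0.022 120 0.043983444413701944 ((0.46737509965896606, 0.009220147505402565), (0.0016344748437404633, 0.030366364866495132), 71.34232330322266)
0.0 1797 0.001414713273958812 ((0.4631654620170593, -0.010153137147426605), (0.07816988229751587, 0.07843688130378723), 89.60910034179688)
```

{"op": "carry_out", "data": {
  "series": [
    {"claw":0.06,"tx":-0.05,"ty":0.02,"tz":0,"rx":0,"ry":0,"rz":0},
    {"claw":0.06,"tx":-0.1,"ty":0.04,"tz":0,"rx":0,"ry":0,"rz":0},
    {"claw":0.06,"tx":-0.15,"ty":0.06,"tz":0,"rx":0,"ry":0,"rz":0},
    {"claw":0.06,"tx":-0.2,"ty":0.09,"tz":0,"rx":0,"ry":0,"rz":0},
    {"claw":0.06,"tx":-0.24,"ty":0.1,"tz":0,"rx":0,"ry":0,"rz":0},
    {"claw":0.06,"tx":-0.24,"ty":0.1,"tz":0,"rx":0,"ry":0,"rz":0},
    {"claw":0.06,"tx":-0.24,"ty":0.1,"tz":0,"rx":0,"ry":0,"rz":0}
  ]
}}

```text
t: 5.6
tcp_pos: [0.5888, -0.2562, 0.2946]
orientation: [-2.223, -2.219, 0.001]
contact_force: [0.4, -0.4, -0.2]
finger_gap: 0.06
grip_force: 0.0
```

```bash
cat > m4.py <<'E'
from h import *
import sys
s,im,d=snap('wrist');C=cam('wrist',s);print(s['t'],s['tcp_pos'],s['orientation'],s['finger_gap'])
cv2.imwrite(f'pics/{sys.argv[1]}.png',im[:,:,::-1]);np.savez(sys.argv[1],im=im,d=d)
P,rr,cc=pts(C,d);col=im[rr,cc].astype(int)
t=(np.hypot(P[:,0]-.604,P[:,1]+.2)<.085)&(P[:,2]>0.03)&(P[:,2]<.1);q=P[t];qc=col[t]
n0=np.array([-.416,-.073,.906]);c0=np.array([.605,-.2,.061])
i=abs((q-c0)@n0)<.005
for _ in range(5):
    c=q[i].mean(0);nn=np.linalg.svd(q[i]-c)[2][2];nn*=np.sign(nn[2]);i=abs((q-c)@nn)<.002
print('n',nn.round(4),'tilt',np.degrees(np.arccos(nn[2])),'az',np.degrees(np.arctan2(nn[1],nn[0])),i.sum())
ux=np.cross([-nn[1],nn[0],0],nn);ux/=-np.linalg.norm(ux)*np.sign((ux@[-1,0,0])) ; 
ux=np.array([1,0,0])-nn[0]*nn;ux/=np.linalg.norm(ux);uy=np.cross(nn,ux)
a=np.c_[(q-c)@ux,(q-c)@uy,(q-c)@nn]
r=cv2.minAreaRect(a[i][:,:2].astype(np.float32));cp=c+ux*r[0][0]+uy*r[0][1];print('panel',r,'ctr',cp.round(4))
b=(qc[:,0]-qc[:,2]>40)&(a[:,2]>.01)&(a[:,2]<.026)
if b.sum()>5:
    e,rad=cv2.minEnclosingCircle(a[b][:,:2].astype(np.float32));h=np.median(a[b][:,2])
    print('brass',b.sum(),'r',rad,'h',h,'axis at panel',(c+ux*e[0]+uy*e[1]).round(4))
for lo,hi in [(.024,.0275),(.0275,.034)]:
    m=(a[:,2]>lo)&(a[:,2]<hi)
    if m.sum()>3:
        e,rad=cv2.minEnclosingCircle(a[m][:,:2].astype(np.float32));print('h',lo,m.sum(),'r',rad,(c+ux*e[0]+uy*e[1]).round(4))
m=(a[:,2]>.0255)&(np.hypot(*(a[:,:2]-((cp-c)@np.c_[ux,uy])).T)<.01)
if m.sum(): print('tip',m.sum(),a[m,2].max(),(c+ux*a[m,0].mean()+uy*a[m,1].mean()).round(4))
E
python3 m4.py w3
```

```text
5.6 [ 0.58877959 -0.25620574  0.29459237] [-2.22259186e+00 -2.21947430e+00  1.07096089e-03] 0.0599693735623478
n [-0.4155 -0.0714  0.9068] tilt 24.93278475840775 az -170.24647818244938 10227
panel ((-0.00694478303194046, -0.005893990397453308), (0.12891274690628052, 0.1279735267162323), 10.773077964782715) ctr [ 0.6031 -0.2001  0.0623]
brass 396 r 0.013950965367257595 h 0.017315113347245947 axis at panel [ 0.6026 -0.2002  0.0621]
h 0.024 354 r 0.032633159309625626 [ 0.6028 -0.2002  0.0622]
h 0.0275 33 r 0.03132820129394531 [ 0.6029 -0.2004  0.0622]
tip 72 0.029576464417684828 [ 0.6034 -0.2003  0.0625]
```

View pics/w3.png

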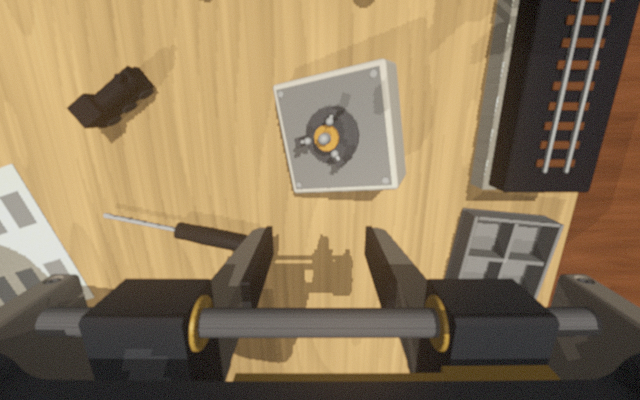

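{"op": "carry_out", "data": {
  "series": [
    {"claw":0.06,"tx":0.045,"ty":-0.022,"tz":0,"rx":0,"ry":0,"rz":0.1},
    {"claw":0.06,"tx":0.09,"ty":-0.045,"tz":0,"rx":0,"ry":0,"rz":0.2},
    {"claw":0.06,"tx":0.135,"ty":-0.067,"tz":0,"rx":0,"ry":0,"rz":0.309},
    {"claw":0.06,"tx":0.18,"ty":-0.09,"tz":0,"rx":0,"ry":0,"rz":0.309},
    {"claw":0.06,"tx":0.22,"ty":-0.11,"tz":0.02,"rx":0,"ry":0,"rz":0.309},
    {"claw":0.06,"tx":0.251,"ty":-0.125,"tz":0.05,"rx":0,"ry":0,"rz":0.309},
    {"claw":0.06,"tx":0.251,"ty":-0.125,"tz":0.05,"rx":0,"ry":0,"rz":0.309},
    {"claw":0.06,"tx":0.251,"ty":-0.125,"tz":0.05,"rx":0,"ry":0,"rz":0.309}
  ]
}}

```text
t: 6.45
tcp_pos: [0.4621, -0.0018, 0.2457]
orientation: [-2.531, -1.86, 0.0]
contact_force: [0.0, -0.6, -0.1]
finger_gap: 0.0598
grip_force: 0.0
```

```bash
cat >> m3.py <<'E'
M=R.from_rotvec(s['orientation']).as_matrix(); print('tool y az',np.degrees(np.arctan2(M[1,1],M[0,1])),'z',M[:,2])
E
python3 m3.py
```

```text
6.45 [ 0.46208393 -0.00184133  0.24569778] [-2.53102464e+00 -1.85968936e+00  3.61442200e-04] 0.05982167680861565 [ 0.04910224 -0.63218211 -0.11498165]
0.062 925 0.06764855159976929 ((0.4633127450942993, -0.00475846603512764), (0.029677677899599075, 0.029533982276916504), 71.89918518066406)
0.022 205 0.0445383227392766 ((0.4672718644142151, 0.008690658956766129), (0.002016323385760188, 0.030013354495167732), 72.67481231689453)
0.0 2195 0.0014732550712865389 ((0.4629795551300049, -0.009741764515638351), (0.0790691152215004, 0.07935342937707901), 89.4371337890625)
tool y az -17.386263708280488 z [-6.63696567e-04  5.14574162e-04 -9.99999647e-01]
```

View pics/w2.png

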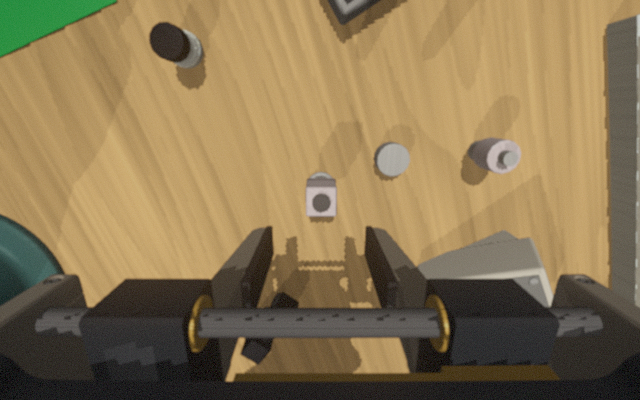

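{"op": "carry_out", "data": {
  "series": [
    {"claw":0.06,"tx":-0.0025,"ty":0.002,"tz":0.04,"rx":0,"ry":0,"rz":0.012},
    {"claw":0.06,"tx":-0.0025,"ty":0.002,"tz":0.08,"rx":0,"ry":0,"rz":0.012},
    {"claw":0.06,"tx":-0.0025,"ty":0.002,"tz":0.11,"rx":0,"ry":0,"rz":0.012},
    {"claw":0.06,"tx":-0.0025,"ty":0.002,"tz":0.125,"rx":0,"ry":0,"rz":0.012},
    {"claw":0.06,"tx":-0.0025,"ty":0.002,"tz":0.13,"rx":0,"ry":0,"rz":0.012},
    {"claw":0.06,"tx":-0.0025,"ty":0.002,"tz":0.13,"rx":0,"ry":0,"rz":0.012},
    {"claw":0.06,"tx":-0.0025,"ty":0.002,"tz":0.13,"rx":0,"ry":0,"rz":0.012}
  ],
  "newtons": 45
}}

```text
t: 7.2
tcp_pos: [0.4652, -0.0077, 0.1167]
orientation: [2.547, 1.836, 0.003]
contact_force: [0.1, 0.1, -1.2]
finger_gap: 0.0603
grip_force: 0.0
```

{"op": "carry_out", "data": {
  "series": [
    {"claw":0,"tx":0,"ty":0,"tz":0,"rx":0,"ry":0,"rz":0},
    {"claw":0,"tx":0,"ty":0,"tz":0,"rx":0,"ry":0,"rz":0},
    {"claw":0,"tx":0,"ty":0,"tz":0,"rx":0,"ry":0,"rz":0},
    {"claw":0,"tx":0,"ty":0,"tz":0,"rx":0,"ry":0,"rz":0},
    {"claw":0,"tx":0,"ty":0,"tz":0,"rx":0,"ry":0,"rz":0},
    {"claw":0,"tx":0,"ty":0,"tz":0,"rx":0,"ry":0,"rz":0},
    {"claw":0,"tx":0,"ty":0,"tz":0,"rx":0,"ry":0,"rz":0},
    {"claw":0,"tx":0,"ty":0,"tz":0,"rx":0,"ry":0,"rz":0}
  ]
}}

```text
t: 8.0
tcp_pos: [0.4642, -0.0074, 0.116]
orientation: [-2.548, -1.838, -0.0]
contact_force: [-1.5, 1.3, 5.5]
finger_gap: 0.0297
grip_force: 45.0
```

{"op": "carry_out", "data": {
  "series": [
    {"claw":0,"tx":0,"ty":0,"tz":-0.03,"rx":0,"ry":0,"rz":0},
    {"claw":0,"tx":0,"ty":0,"tz":-0.07,"rx":0,"ry":0,"rz":0},
    {"claw":0,"tx":0,"ty":0,"tz":-0.12,"rx":0,"ry":0,"rz":0},
    {"claw":0,"tx":0,"ty":0,"tz":-0.14,"rx":0,"ry":0,"rz":0},
    {"claw":0,"tx":0,"ty":0,"tz":-0.14,"rx":0,"ry":0,"rz":0},
    {"claw":0,"tx":0,"ty":0,"tz":-0.14,"rx":0,"ry":0,"rz":0},
    {"claw":0,"tx":0,"ty":0,"tz":-0.14,"rx":0,"ry":0,"rz":0}
  ]
}}

```text
t: 8.7
tcp_pos: [0.4631, -0.0075, 0.2539]
orientation: [-2.547, -1.837, 0.005]
contact_force: [0.8, 0.1, -0.7]
finger_gap: 0.0298
grip_force: 45.0
```

```bash
cat > plan.py <<'E'
from h import *
import sys
n=np.array([-.4226*np.cos(np.radians(9.8)),-.4226*np.sin(np.radians(9.8)),.9063])
nip=np.array([.603,-.2002,.0607])+.018*n
def plan(s,hz,off=(.002,0.),rim=.116):
    M=R.from_rotvec(s['orientation']).as_matrix();z=M[:,2]
    ax=np.cross(z,-n);a=np.arcsin(min(1,np.linalg.norm(ax)))
    D=R.from_rotvec(ax/np.linalg.norm(ax)*a) if a>1e-6 else R.identity()
    M2=D.as_matrix()@M
    tcp=nip+(hz+rim)*n-M2@[off[0],off[1],0]
    return M.T@(tcp-s['tcp_pos']), M.T@(D.as_rotvec()), tcp, M2
if __name__=='__main__':
    s=ctrl.sense();print(s['t'],s['tcp_pos'],s['orientation'],s['contact_force'],s['finger_gap'])
    t,r,tcp,M2=plan(s,float(sys.argv[1]));print('shift',t.round(4),'rot',r.round(4),'tcp',tcp.round(4))
E
python3 plan.py 0.05
```

```text
8.7 [ 0.46308445 -0.00747226  0.25388427] [-2.54651589 -1.83684576  0.00481627] [ 0.80148968  0.12403925 -0.7326622 ] 0.02978764011535471
shift [-0.1774  0.1252  0.0267] rot [-0.3877  0.2076 -0.    ] tcp [ 0.5258 -0.2153  0.2271]
```

{"op": "carry_out", "data": {
  "series": [
    {"claw":0,"tx":-0.035,"ty":0.025,"tz":0.0,"rx":-0.065,"ry":0.035,"rz":0},
    {"claw":0,"tx":-0.07,"ty":0.05,"tz":0.0,"rx":-0.13,"ry":0.07,"rz":0},
    {"claw":0,"tx":-0.105,"ty":0.075,"tz":0.0,"rx":-0.195,"ry":0.104,"rz":0},
    {"claw":0,"tx":-0.14,"ty":0.1,"tz":0.01,"rx":-0.26,"ry":0.139,"rz":0},
    {"claw":0,"tx":-0.177,"ty":0.125,"tz":0.018,"rx":-0.325,"ry":0.174,"rz":0},
    {"claw":0,"tx":-0.177,"ty":0.125,"tz":0.0267,"rx":-0.3877,"ry":0.2076,"rz":0},
    {"claw":0,"tx":-0.177,"ty":0.125,"tz":0.0267,"rx":-0.3877,"ry":0.2076,"rz":0},
    {"claw":0,"tx":-0.177,"ty":0.125,"tz":0.0267,"rx":-0.3877,"ry":0.2076,"rz":0}
  ]
}}

```text
t: 9.5
tcp_pos: [0.5259, -0.2143, 0.2272]
orientation: [2.35, 1.694, 0.578]
contact_force: [1.0, -0.5, -1.8]
finger_gap: 0.0298
grip_force: 45.0
```

```bash
python3 plan.py 0.05
cat > m5.py <<'E'
from plan import *
# terminator points from side/scene in nipple-ish frame
s=ctrl.sense();M=R.from_rotvec(s['orientation']).as_matrix()
print(M.T@n)
for nme in sys.argv[1:]:
    s,im,d=snap(nme);C=cam(nme,s);np.savez('x_'+nme,im=im,d=d)
    if nme=='wrist': cv2.imwrite('pics/x.png',im[:,:,::-1])
    P,rr,cc=pts(C,d); L=(P-s['tcp_pos'])@M  # tool frame
    print(nme,'TCP px',proj(C,[nip,s['tcp_pos']+M@[0,0,.1]]).round(0).tolist())
    for lo,hi in [(.093,.100),(.1,.108),(.109,.114),(.114,.118)]:
        m=(L[:,2]>lo)&(L[:,2]<hi)&(np.hypot(L[:,0],L[:,1])<.03)
        if m.sum()>3: print(lo,m.sum(),'x',np.percentile(L[m,0],[2,50,98]).round(4),'y',np.percentile(L[m,1],[2,50,98]).round(4))
E
python3 m5.py side scene wrist
```

```text
9.5 [ 0.52587381 -0.21425654  0.22724419] [2.35038253 1.69392467 0.57777256] [ 0.96939633 -0.52824321 -1.82294695] 0.02981427490114619
shift [-0.001   0.0002  0.0001] rot [-0.0019 -0.0017 -0.    ] tcp [ 0.5258 -0.2153  0.2271]
[ 0.00167598 -0.00186806 -0.99998208]
side TCP px [[428.0, 275.0], [422.0, 261.0]]
0.093 9 x [-0.0111 -0.0107 -0.0088] y [-0.0061 -0.0005  0.0049]
0.1 20 x [-0.0111 -0.0091 -0.0063] y [-0.0106 -0.0028  0.0079]
0.109 53 x [-0.0152 -0.0096  0.0003] y [-0.0173 -0.0014  0.0142]
scene TCP px [[227.0, 257.0], [220.0, 240.0]]
0.093 9 x [0.0063 0.0132 0.0172] y [0.0037 0.0102 0.0146]
0.1 20 x [-0.0034  0.0131  0.0173] y [-0.0035  0.0095  0.0143]
0.109 30 x [-0.0085  0.0106  0.0208] y [-0.0033  0.0103  0.0183]
wrist TCP px [[317.0, 204.0], [318.0, 232.0]]
0.093 36 x [0.0132 0.0144 0.015 ] y [-0.0049  0.0004  0.0058]
0.1 152 x [0.0103 0.0139 0.0172] y [-0.0106  0.0008  0.0122]
0.109 107 x [0.0094 0.0157 0.0185] y [-0.0135  0.0001  0.0145]
```

Run:
```python
from h import *
im=np.load('x_side.npz')['im'][:,:,::-1];w=cv2.imread('pics/x.png')
a=cv2.resize(im[130:350,300:560],(650,550),interpolation=cv2.INTER_CUBIC);cv2.imwrite('pics/x1.png',a)
```

```text
(no output)
```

View pics/x1.png

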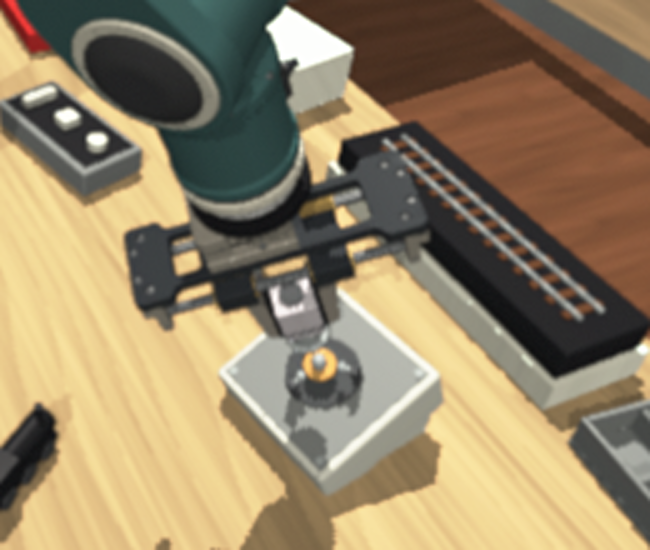

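The terminator is held coaxially, with its rim 50 mm out from the connector. I check the connector once more from this pose.

```bash
cat > m6.py <<'E'
from plan import *
s=ctrl.sense();M=R.from_rotvec(s['orientation']).as_matrix()
for nme in ['wrist','side']:
    z=np.load('x_'+nme+'.npz');im=z['im'].astype(int);C=cam(nme,s);P,rr,cc=pts(C,z['d']);col=im[rr,cc]
    ux=M[:,0];uy=M[:,1];a=np.c_[(P-nip)@ux,(P-nip)@uy,(P-nip)@n]
    near=np.hypot(a[:,0],a[:,1])<.05
    pl=near&(abs(a[:,2]+.018)<.004);print(nme,'panel z',np.median(a[pl,2]),pl.sum())
    b=near&(col[:,0]-col[:,2]>40)&(abs(a[:,2])<.006)&(np.hypot(a[:,0],a[:,1])<.02)
    if b.sum()>5: print('brass',b.sum(),np.percentile(a[b],[2,50,98],axis=0).round(4).tolist())
    t=near&(a[:,2]>.006)&(a[:,2]<.015)&(np.hypot(a[:,0],a[:,1])<.011)
    if t.sum(): print('tip',t.sum(),np.percentile(a[t],[2,50,98],axis=0).round(4).tolist())
E
python3 m6.py
```

```text
wrist panel z -0.016155880363884323 3630
brass 296 [[-0.0008, -0.012, -0.0025], [0.0069, -0.0, 0.001], [0.0128, 0.0129, 0.0025]]
tip 21 [[0.0041, -0.0032, 0.0061], [0.0053, 0.0009, 0.008], [0.006, 0.005, 0.0093]]
side panel z -0.017052416315274353 1184
brass 107 [[-0.0131, -0.0134, -0.0048], [-0.004, 0.0004, -0.0005], [0.0105, 0.0108, 0.0032]]
tip 23 [[-0.0051, -0.0063, 0.0065], [-0.0013, -0.0015, 0.0086], [0.0038, 0.0031, 0.0109]]
```

{"op": "carry_out", "data": {
  "series": [
    {"claw":0,"tx":-0.0005,"ty":0,"tz":0.01,"rx":-0.002,"ry":-0.002,"rz":0},
    {"claw":0,"tx":-0.0005,"ty":0,"tz":0.02,"rx":-0.002,"ry":-0.002,"rz":0},
    {"claw":0,"tx":-0.0005,"ty":0,"tz":0.03,"rx":-0.002,"ry":-0.002,"rz":0},
    {"claw":0,"tx":-0.0005,"ty":0,"tz":0.036,"rx":-0.002,"ry":-0.002,"rz":0},
    {"claw":0,"tx":-0.0005,"ty":0,"tz":0.036,"rx":-0.002,"ry":-0.002,"rz":0},
    {"claw":0,"tx":-0.0005,"ty":0,"tz":0.036,"rx":-0.002,"ry":-0.002,"rz":0}
  ]
}}

```text
t: 10.25
tcp_pos: [0.5418, -0.2128, 0.196]
orientation: [2.345, 1.69, 0.579]
contact_force: [-0.4, 0.3, -0.7]
finger_gap: 0.0301
grip_force: 45.0
```

```bash
cat > f.py <<'E'
from plan import *
s=ctrl.sense();M=R.from_rotvec(s['orientation']).as_matrix();v=s['tcp_pos']+M@[.0017,0,.116]-nip
print(s['t'],'rim in nipple (tool x,y; n)',(M.T@v)[:2].round(4),(v@n).round(4),'F tool',(M.T@s['contact_force']).round(1),'tilt',np.arccos(-M[:,2]@n).round(4),s['finger_gap'])
E
python3 f.py
```

```text
10.25 rim in nipple (tool x,y; n) [0.0002 0.0021] 0.015 F tool [ 0.1 -0.7  0.5] tilt 0.0072 0.030088601509947743
```

{"op": "carry_out", "data": {
  "series": [
    {"claw":0,"tx":0,"ty":0,"tz":0,"rx":0,"ry":0,"rz":0},
    {"claw":0,"tx":0,"ty":0,"tz":0,"rx":0,"ry":0,"rz":0},
    {"claw":0,"tx":0,"ty":0,"tz":0,"rx":0,"ry":0,"rz":0}
  ]
}}

```text
t: 10.55
tcp_pos: [0.5419, -0.2128, 0.1967]
orientation: [2.344, 1.689, 0.58]
contact_force: [0.6, -0.3, -1.4]
finger_gap: 0.0298
grip_force: 45.0
```

```bash
python3 f.py; python3 plan.py 0.0
```

```text
10.55 rim in nipple (tool x,y; n) [0.0002 0.0026] 0.0156 F tool [-0.4  0.1  1.4] tilt 0.008 0.029845618437827525
10.55 [ 0.5418895  -0.21284852  0.19667355] [2.34356928 1.68911948 0.57992452] [ 0.5609528  -0.30565992 -1.3630371 ] 0.029845618437827525
shift [-0.0006 -0.0019  0.0156] rot [ 0.0058  0.0007 -0.    ] tcp [ 0.5467 -0.2117  0.1817]
```

{"op": "carry_out", "data": {
  "series": [
    {"claw":0,"tx":-0.0003,"ty":-0.002,"tz":0,"rx":0.006,"ry":0.001,"rz":0},
    {"claw":0,"tx":-0.0003,"ty":-0.002,"tz":0.002,"rx":0.006,"ry":0.001,"rz":0},
    {"claw":0,"tx":-0.0003,"ty":-0.002,"tz":0.004,"rx":0.006,"ry":0.001,"rz":0},
    {"claw":0,"tx":-0.0003,"ty":-0.002,"tz":0.006,"rx":0.006,"ry":0.001,"rz":0},
    {"claw":0,"tx":-0.0003,"ty":-0.002,"tz":0.006,"rx":0.006,"ry":0.001,"rz":0},
    {"claw":0,"tx":-0.0003,"ty":-0.002,"tz":0.006,"rx":0.006,"ry":0.001,"rz":0}
  ]
}}

```text
t: 11.15
tcp_pos: [0.5426, -0.2119, 0.1899]
orientation: [2.348, 1.694, 0.577]
contact_force: [-0.4, 0.0, -2.1]
finger_gap: 0.0297
grip_force: 45.0
```

```bash
python3 f.py
```

```text
11.15 rim in nipple (tool x,y; n) [ 0.0002 -0.0005] 0.0091 F tool [-0.5 -1.1  1.8] tilt 0.0056 0.029706589155982694
```

{"op": "carry_out", "data": {
  "series": [
    {"claw":0,"tx":0,"ty":0,"tz":0.002,"rx":0,"ry":0,"rz":0},
    {"claw":0,"tx":0,"ty":0,"tz":0.004,"rx":0,"ry":0,"rz":0},
    {"claw":0,"tx":0,"ty":0,"tz":0.006,"rx":0,"ry":0,"rz":0},
    {"claw":0,"tx":0,"ty":0,"tz":0.008,"rx":0,"ry":0,"rz":0},
    {"claw":0,"tx":0,"ty":0,"tz":0.008,"rx":0,"ry":0,"rz":0}
  ]
}}

```text
t: 11.65
tcp_pos: [0.5461, -0.2117, 0.1832]
orientation: [2.348, 1.693, 0.577]
contact_force: [-0.8, 0.0, 0.7]
finger_gap: 0.0298
grip_force: 45.0
```

```bash
python3 f.py
```

```text
11.65 rim in nipple (tool x,y; n) [-0.0001  0.0001] 0.0016 F tool [-0.1 -0.5 -1. ] tilt 0.0054 0.02978201720423143
```

{"op": "carry_out", "data": {
  "series": [
    {"claw":0,"tx":0,"ty":0,"tz":0.002,"rx":0,"ry":0,"rz":0},
    {"claw":0,"tx":0,"ty":0,"tz":0.004,"rx":0,"ry":0,"rz":0},
    {"claw":0,"tx":0,"ty":0,"tz":0.006,"rx":0,"ry":0,"rz":0},
    {"claw":0,"tx":0,"ty":0,"tz":0.008,"rx":0,"ry":0,"rz":0},
    {"claw":0,"tx":0,"ty":0,"tz":0.01,"rx":0,"ry":0,"rz":0},
    {"claw":0,"tx":0,"ty":0,"tz":0.01,"rx":0,"ry":0,"rz":0},
    {"claw":0,"tx":0,"ty":0,"tz":0.01,"rx":0,"ry":0,"rz":0}
  ]
}}

```text
t: 12.35
tcp_pos: [0.5501, -0.211, 0.1743]
orientation: [2.348, 1.693, 0.577]
contact_force: [-5.0, -1.5, 8.4]
finger_gap: 0.0294
grip_force: 45.0
```

```bash
python3 f.py
```

```text
12.35 rim in nipple (tool x,y; n) [-0.0001  0.    ] -0.0083 F tool [-1.  -0.7 -9.8] tilt 0.0054 0.029426532693578738
```

{"op": "carry_out", "data": {
  "series": [
    {"claw":0,"tx":0,"ty":0,"tz":0.001,"rx":0,"ry":0,"rz":0},
    {"claw":0,"tx":0,"ty":0,"tz":0.0015,"rx":0,"ry":0,"rz":0},
    {"claw":0,"tx":0,"ty":0,"tz":0.0015,"rx":0,"ry":0,"rz":0},
    {"claw":0,"tx":0,"ty":0,"tz":0.0015,"rx":0,"ry":0,"rz":0},
    {"claw":0,"tx":0,"ty":0,"tz":0.0015,"rx":0,"ry":0,"rz":0}
  ]
}}

```text
t: 12.85
tcp_pos: [0.5507, -0.211, 0.1731]
orientation: [2.348, 1.693, 0.577]
contact_force: [-5.4, -0.7, 7.9]
finger_gap: 0.0294
grip_force: 45.0
```

```bash
python3 f.py
python3 - <<'E'
from h import *
s,im,d=snap('side');cv2.imwrite('pics/y.png',cv2.resize(im[180:330,340:520,::-1],(720,600),interpolation=cv2.INTER_CUBIC))
E
```

```text
12.85 rim in nipple (tool x,y; n) [-0.0002  0.    ] -0.0096 F tool [-0.5 -1.5 -9.4] tilt 0.0054 0.02940804677141599
```

View pics/y.png

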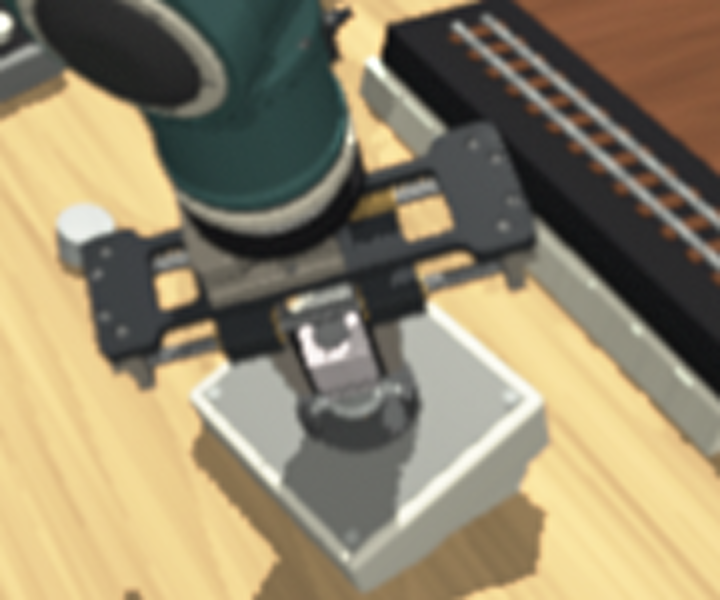

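The crop shows the terminator seated among the posts (bead at about (355,395)) and square to the panel. I average the force and look for slip in the grip.

```bash
cat > g.py <<'E'
from plan import *
F=[]
for _ in range(8):
    s,im,d=snap('wrist');M=R.from_rotvec(s['orientation']).as_matrix();F.append(M.T@s['contact_force'])
print(s['t'],np.mean(F,0).round(2),np.std(F,0).round(2),((s['tcp_pos']+M@[0,0,.116]-nip)@n).round(4))
def edge(C,d):  # tool-z extent of body front face (x~+15mm)
    P,rr,cc=pts(C,d);L=(P-s_['tcp_pos'])@M_
    m=(abs(L[:,1])<.008)&(L[:,0]>.012)&(L[:,0]<.022)&(L[:,2]>.05)&(L[:,2]<.11)
    f=L[m]; b=f[abs(f[:,0]-np.percentile(f[:,0],75))<.0015]
    return m.sum(),np.histogram(f[:,2],np.arange(.045,.112,.004))[0], [np.median(f[(f[:,2]>z)&(f[:,2]<=z+.004),0]).round(4) if ((f[:,2]>z)&(f[:,2]<=z+.004)).any() else 0 for z in np.arange(.045,.11,.004)]
s_,M_=s,M;print(edge(cam('wrist',s),d))
z=np.load('x_wrist.npz');s_=dict(s);s_['tcp_pos']=s['tcp_pos'];print(edge(cam('wrist',s),z['d']))
# direct comparison: depth change of pixels belonging to held body
a=z['im'].astype(int);dd=abs(im.astype(int)-a).sum(2);print('body top/edge depth diff px rows', [(r,z['d'][r,318].round(4),d[r,318].round(4)) for r in range(205,275,4)])
E
python3 g.py
```

```text
13.25 [ -0.62  -1.07 -10.28] [0.38 0.19 0.35] -0.0095
(np.int64(1017), array([  0,  90, 102,  85,  91,  72,  72,  68,  71,  54,  55,   2,  25,
        89,  41,  87]), [0, np.float64(0.0166), np.float64(0.0166), np.float64(0.0167), np.float64(0.0166), np.float64(0.0167), np.float64(0.0166), np.float64(0.0167), np.float64(0.0169), np.float64(0.0167), np.float64(0.0166), np.float64(0.0164), np.float64(0.0193), np.float64(0.018), np.float64(0.0138), np.float64(0.0144), np.float64(0.017)])
(np.int64(1019), array([  0,  91, 102,  84,  86,  82,  68,  71,  64,  60,  54,   2,  11,
        36,  41, 134]), [0, np.float64(0.0166), np.float64(0.0167), np.float64(0.0166), np.float64(0.0167), np.float64(0.0167), np.float64(0.0167), np.float64(0.0166), np.float64(0.0168), np.float64(0.0167), np.float64(0.0167), np.float64(0.0164), np.float64(0.0145), np.float64(0.0141), np.float64(0.0138), np.float64(0.0151), np.float64(0.0171)])
body top/edge depth diff px rows [(205, np.float32(0.2031), np.float32(0.1902)), (209, np.float32(0.2034), np.float32(0.1917)), (213, np.float32(0.1951), np.float32(0.1952)), (217, np.float32(0.1821), np.float32(0.1808)), (221, np.float32(0.1746), np.float32(0.1743)), (225, np.float32(0.1687), np.float32(0.1686)), (229, np.float32(0.1631), np.float32(0.1631)), (233, np.float32(0.1574), np.float32(0.1584)), (237, np.float32(0.1527), np.float32(0.1532)), (241, np.float32(0.1481), np.float32(0.1474)), (245, np.float32(0.1457), np.float32(0.1459)), (249, np.float32(0.1462), np.float32(0.1452)), (253, np.float32(0.1464), np.float32(0.1477)), (257, np.float32(0.1446), np.float32(0.1434)), (261, np.float32(0.1443), np.float32(0.1451)), (265, np.float32(0.1452), np.float32(0.144)), (269, np.float32(0.1455), np.float32(0.1448)), (273, np.float32(0.146), np.float32(0.1466))]
```

The body hasn't moved in the grip. The ring force is about 11 N, so the ring is about 8–9 mm down. Handing in.

```bash
python3 -c "
from plant import ctrl
print(ctrl.hand_in())"
```

```text
the job is handed in; nothing more can be done
None
```

The job is handed in, no verdict shown: I pressed the round key and then the bar key fully and released each, then pushed the square terminator on past the rollers; the arm still holds it with the ring an estimated 8–9 mm down (about 11 N).

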